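# Shim under the slack door of a hall key cabinet

### The arm

A 6-joint arm with a two-finger parallel gripper is mounted at the origin on the work surface. World frame = base frame: x ahead of the robot, y to its left, z up, the work surface at z = 0. Lengths are in m, angles in rad, forces in N, time in s.
With the tool pointing down it reaches from about 0.275 to 0.75 m from the base axis. Payload 10.2 kg.
Tool frame: the origin (TCP) lies at the very end of the fingers, on their centre line; the grasp point (between the pads) lies 19 mm behind it; z points along the fingers, y is the direction in which the jaws open and shut (so a half turn about z gives the same grasp; the last joint's range is limited). The gripper opens to 88 mm and grips with 3 to 60 N. Pads are 18 mm wide; open, the fingers measure 123 mm over their backs; the gripper's body (75 mm by 187 mm) begins 45 mm behind the grasp point.
Start: joints at [1.026, 0.313, 1.498, -0, 1.331, -0.223], TCP at [0.166, 0.498, 0.239] pointing down, gripper open.
Joint ranges: [-2.94, 2.94], [-0.97, 2.17], [0.19, 2.56], [-1.23, 4.37], [0.02, 3.11], [-2.88, 2.88]. Speed limits (rad/s): [2.39, 2.39, 3.01, 3.14, 3.14, 3.14].

### API

Orientations are given as a rotation vector (axis times angle).
In Python, from rig import status, imaging, sign_off gives the robot as it stands.
- The arm moves only by the tool arm_command, never from a script. Its argument "commands" is a list of rows, each a list of 3 entries, a list of its own where there are three numbers: the turn, a rotation vector about the world's x, y, z in rad, then the shift along the world's x, y, z in m, then the opening, from 0 (shut) to 1 (fully open). In form: [[[ax, ay, az], [dx, dy, dz], claw], ...]. A call has 1 to 8 rows; each row is the pose to reach, as a shift and turn from the pose commanded when the call began; what a row does not reach only later rows make up. A row lasts 1/10 s, in which the tool goes at most 50 mm and 8.59 degrees, less where a joint would pass 70% of its speed; a pose out of reach is approached as far as the arm can. A call with a gripper value outside its range is refused whole. The fingers move at their own pace and stop on an object; "newtons" is the grip in N (left out, the last holds). Time passes only in rows, so rows that repeat a pose let the fingers close. It gives the time, the measured TCP pose, the force and the opening at its end, in the units of the state.
- status.get_state(): the state, without advancing time (a new reading comes with each control period).
- imaging.read_camera(name): name is "scene" or "side" or "wrist"; returns a dict with "img" (480x640x3 uint8, red, green, blue), "depth" (480x640 float32, m along the optical axis (not along the pixel's ray), 0 where there is no reading), "intrinsics" (3x3 intrinsics, pixels), "k1" (the pictures are not rectified: a ray, as slopes to the right and down, at radius r is drawn at 1 + k1 r^2 times it, then the intrinsics apply), "position" and "rotation" of the camera in the world. Camera axes: x right, y up, looking along -z (the intrinsics and any distortion apply to the point x, -y, -z); pixel columns grow to the right and rows downward; lengths in m; the calibration is good to about 2 mm. A picture is of the moment at which its call begins.
- sign_off(): hands the job in, once; it reports no verdict.
The state is a dict: "t": time; "joints": joint angles; "joint_velocities": joint speeds; "joint_torque": joint torques, N m; "ee_pos": TCP position; "orientation": TCP orientation; "force": force on the tool from outside, world axes, zero at the start; "torque": the same for the moment, N m; "finger_gap": finger opening in m.
Only numpy, scipy, OpenCV 4.12 (cv2) and the standard library are available. Lean on these libraries where they do the work, as an engineer would, in place of code of your own. Each camera call takes 0.05 s, during which the arm holds its last target.

### The job

The hinge screws of the little key cabinet are slack and its green door has dropped. Take the orange tapered shim from the plywood tray and slide it thin end first, flat and square, between the sill and the middle of the closed door's bottom edge until it drags snugly and takes the door's weight, without jacking the door up. Finish still holding the shim there while I tighten the screws, and leave the other things alone.

Things in the scene. Friction and masses are not known exactly. Their poses are not given: they have to be found in the camera images.
- shim: Orange plastic tapered shim (wedge), 220 long, 40 wide, about 90 g, loose in the tray, lying on its flat side. Thickness grows evenly from 2.5 at the thin end to 15.7 at the butt (0.06 mm per mm). Origin: centre of its flat underside; x points along it to the thin end, z up out of the sloping side.
- shim_tip (a point): Middle of the shim's thin end, on the flat underside (110 ahead of the shim's origin along its x).
- shim_grip (a point): Good place to grip the shim across its 40 mm width from above: on its centre line, 65 behind its origin (45 from the butt end), 6 above the underside; the shim is 12 to 14 thick there.
- tray: Fixed plywood tray, 320 (its x) by 360 (its y), 36 high, walls and floor 6 thick (inner floor 6 above the table). Origin: centre of its underside. Shim, blue packer and screwdriver lie on its floor side by side, about 85 apart, in any order, roughly along the tray's y, the shim's thin end towards +y.
- cabinet: Fixed white key cabinet on two wooden bearers 44 high; 240 wide (its y), 140 deep (its x), 260 high in all. Front faces its -x; +x points into it. Origin: centre of its footprint, on the table. Base board 18 thick, 264 wide, its top (the sill) 62 above the table; it projects 18 in front of the door as a ledge. Empty inside to 134 behind the door's front face.
- sill (a point): Point on the sill's top face (62 above the table), directly under the door's front face at mid-width; axes as the cabinet's: x into the cabinet, y along the door, z up.
- door_leaf: Green door with a mirror, 204 wide, 160 high, 18 thick, set between the cabinet's sides; a brass knob sticks out 23. 0.7 to 1.05 kg with its hinges. It hangs on slack hinges 4.5 to 8 above the sill (differs each time) and can be pushed up 6 against its weight. Origin: its lower front corner at the hinge, left seen from the front; x into the cabinet, z up.
- door_edge (a point): Middle of the door's lower front edge. Its height minus 0.062 m is the gap (readings are noisy).
- door_lift (a joint): How far the door is raised from where it hangs, m (0 to 0.006, held down by its weight). As the shim goes in it first slides freely; once it meets the door the push needed grows over some 10 to 12 mm of travel to a steady 6 to 12 N, when the shim carries the whole weight; beyond that each further 10 mm raises the door 0.6 mm.
- door_swing (a joint): Opening angle of the door, rad: 0 shut (against a stop), grows as it opens outwards. Light friction.
- packer: Blue flat packer 150 x 40 x 10, bystander in the tray. Origin: centre of its underside.
- screwdriver: Red-handled screwdriver, 200 long, bystander in the tray. Origin: under its middle.
- candle: Green glass candle jar, 72 across, 85 high, bystander on the table. Origin: centre of its underside.
- basket: Small rope basket, 150 across, 70 high, bystander. Origin: centre of its underside.
- drill: Green cordless drill standing on its battery, about 210 high, bystander. Origin: centre of its underside.
- glue: White glue bottle, 56 across, 170 high, bystander. Origin: centre of its underside.
Mind the look-alikes: they are no part of the job. Several things have the shape of the shim; the one meant has the colours described above.

How it is judged:
By the outcome, as a careful person would: the job done as asked, in the order asked, and still so for the second after the job is handed in, while the arm keeps its last pose, push and grip.
It also fails if it takes over 64 s, if anything falls off the work surface, if the arm or the gripper's body presses on something with over 40 N, if the wrist force passes 120 N, or if a joint passes its speed limit or range.

## Working session

There is one attempt and no reset: what is moved stays moved. The work goes in short steps, Python scripts to look and compute and a tool call to move; the robot and the scene stay as the last step left them, time stands still between calls to the robot, and variables do not carry over. Pictures are saved under pics/ and viewed, and the job is handed in when it is done.

Besides the shell and the picture viewer there is one more tool, called after ">>>" by a JSON object that holds its "fn" and its "kwargs", one argument or row to a line. arm_command: Moves the arm, as the interface text tells. Its arguments: {"type":"object","properties":{"commands":{"type":"array","items":{"type":"array"}},"newtons":{"type":"number"}},"required":["commands"]}

```bash
mkdir -p pics; ls; cat > h.py <<'E'
import numpy as np, cv2
from rig import status, imaging
def grab(n,tag):
    c=imaging.read_camera(n); cv2.imwrite(f'pics/{tag}.png',c['img'][:,:,::-1]); np.savez(f'pics/{tag}.npz',**{k:np.array(v) for k,v in c.items()}); return c
def load(tag): return dict(np.load(f'pics/{tag}.npz'))
def rays(c,px):
    px=np.asarray(px,float).reshape(-1,2);K=c['intrinsics']
    d=np.stack([(px[:,0]-K[0,2])/K[0,0],(px[:,1]-K[1,2])/K[1,1]],1); u=d.copy()
    for _ in range(20): u=d/(1+c['k1']*(u**2).sum(1,keepdims=True))
    R=np.array(c['rotation']); return np.array(c['position']),np.stack([u[:,0],-u[:,1],-np.ones(len(u))],1)@R.T
def onz(c,px,z):
    o,r=rays(c,px); return o+r*((z-o[2])/r[:,2])[:,None]
def dep(c,px):
    o,r=rays(c,px); px=np.asarray(px,int).reshape(-1,2)
    return o+r*c['depth'][px[:,1],px[:,0]][:,None]
def proj(c,P):
    P=np.asarray(P,float).reshape(-1,3); q=(P-c['position'])@np.array(c['rotation']); u=np.stack([q[:,0]/-q[:,2],-q[:,1]/-q[:,2]],1)
    u=u*(1+c['k1']*(u**2).sum(1,keepdims=True));K=c['intrinsics'];return np.stack([u[:,0]*K[0,0]+K[0,2],u[:,1]*K[1,1]+K[1,2]],1)
E
python3 - <<'E'
from h import *
print(status.get_state())
for n in('scene','side','wrist'):
    c=grab(n,n+'0'); print(n,c['position'],c['rotation'],c['intrinsics'],c['k1'])
E
```

```text
pics
{'t': 0.0, 'joints': array([ 1.02558412e+00,  3.13429192e-01,  1.49842991e+00,  5.55254821e-06,
        1.33099070e+00, -2.23412734e-01]), 'joint_velocities': array([-1.79792867e-05, -3.05327981e-04, -3.54681132e-04,  8.67270464e-04,
        9.79325287e-04, -9.77573363e-04]), 'joint_torque': array([ 1.04080547e-03, -4.02212226e+01, -2.52270555e+01,  6.94551319e-02,
        3.52771499e-02, -1.26727405e-04]), 'ee_pos': array([0.16593122, 0.49783189, 0.23817442]), 'orientation': array([-5.03228867e-01, -3.10054336e+00,  1.82721565e-03]), 'force': array([ 0.04619835, -0.61818658, -0.24417266]), 'torque': array([ 0.0743394 , -0.00367924,  0.00973306]), 'finger_gap': 0.08816770585218518}
scene [ 0.08599049 -0.07913385  1.44595145] [ 0.2971409  -0.16292166 -1.04741497] [[606.97442451   0.         316.97636725]
 [  0.         606.97442451 234.07647623]
 [  0.           0.           1.        ]] 0.008718792481890935
side [0.93074808 0.28254344 1.04434116] [0.328728   0.42137517 1.79777387] [[433.62188256   0.         316.47626542]
 [  0.         433.62188256 239.66320096]
 [  0.           0.           1.        ]] -0.10509152267409617
wrist [0.09670734 0.52149359 0.38348384] [-0.25132371 -0.17861725  1.24039675] [[338.85668233   0.         319.09442419]
 [  0.         338.85668233 240.9036917 ]
 [  0.           0.           1.        ]] -0.06342916197064666
```

```bash
sed -i "s/R=np.array(c\['rotation'\])/R=cv2.Rodrigues(np.array(c['rotation'],float))[0]/; s/@np.array(c\['rotation'\])/@cv2.Rodrigues(np.array(c['rotation'],float))[0]/" h.py; cat h.py | grep Rodr
```

```text
R=cv2.Rodrigues(np.array(c['rotation'],float))[0]; return np.array(c['position']),np.stack([u[:,0],-u[:,1],-np.ones(len(u))],1)@R.T
    P=np.asarray(P,float).reshape(-1,3); q=(P-c['position'])@cv2.Rodrigues(np.array(c['rotation'],float))[0]; u=np.stack([q[:,0]/-q[:,2],-q[:,1]/-q[:,2]],1)
```

View pics/scene0.png

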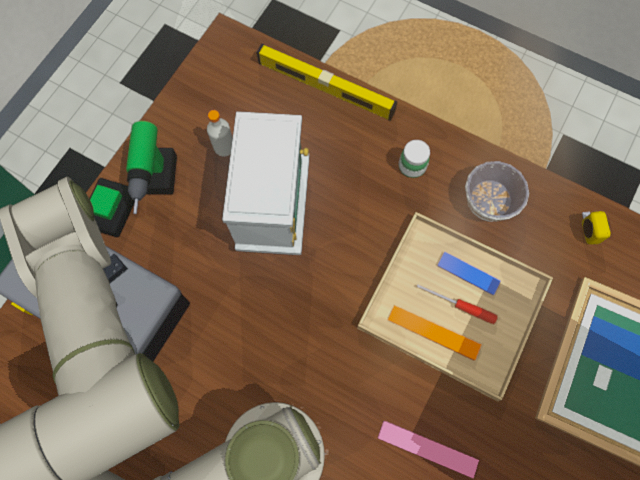

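View pics/side0.png

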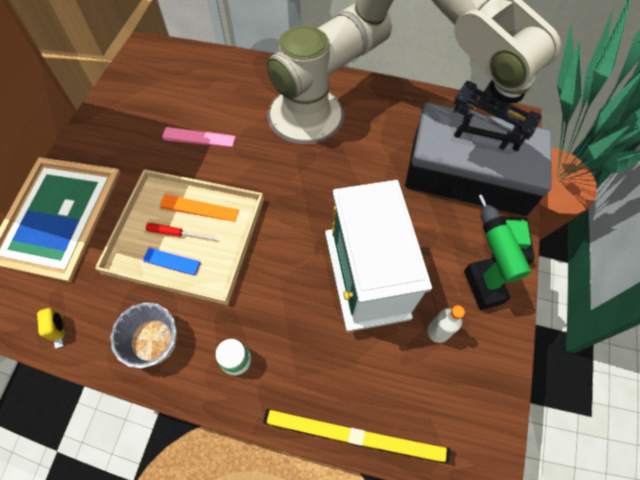

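View pics/wrist0.png

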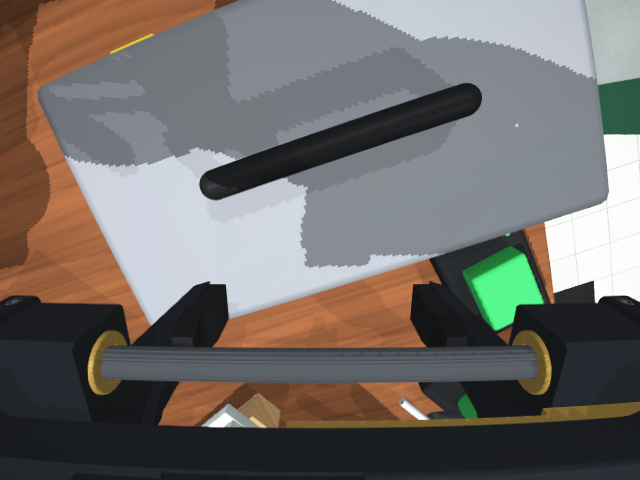

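The scene view shows the orange shim at about (434,332) in the tray. The cabinet is at (265,180) with its front facing the tray, and a gray box sits under the gripper. Next I measure these.

```bash
python3 - <<'E'
from h import *
for t in('scene0','side0'):
    c=load(t); im=c['img']; hsv=cv2.cvtColor(im,cv2.COLOR_RGB2HSV)
    m=cv2.inRange(hsv,(8,190,120),(19,255,255)); n,l,s,ce=cv2.connectedComponentsWithStats(m)
    for i in range(1,n):
        if s[i,4]>300:
            cn=cv2.findContours((l==i).astype(np.uint8),cv2.RETR_EXTERNAL,cv2.CHAIN_APPROX_NONE)[0][0]
            b=cv2.boxPoints(cv2.minAreaRect(cn)); 
            print(t,s[i],b.round(1).tolist()); print(onz(c,b,0.012).round(4).tolist())
            print('ce',onz(c,ce[i],.015))
            print(cv2.approxPolyDP(cn,3,True).reshape(-1,2).tolist())
c=load('scene0')
print('tray rim',onz(c,[[417,215],[551,278],[502,397],[360,325]],.036).round(3).tolist())
c2=load('side0')
print('tray rim',onz(c2,[[146,172],[263,190],[228,300],[98,264]],.036).round(3).tolist())
print('cab top',onz(c,[[236,113],[301,116],[292,218],[226,215]],.26).round(3).tolist())
print('cab top',onz(c2,[[334,190],[400,183],[428,284],[361,300]],.26).round(3).tolist())
print('ledge front', onz(c,[[308,154],[300,252]],.062).round(4).tolist(), onz(c2,[[327,231],[348,333]],.062).round(4).tolist())
print('candle',onz(c,[415,155],.085),'drill',onz(c,[145,140],.2),'glue',onz(c,[214,118],.17),'basket',onz(c,[496,190],.07))
for p in ([40,270],[120,255],[186,300]): print('box',dep(c,p))
for p in ([414,180],[550,130],[420,108],[480,130],[545,200]): print('box2',dep(c2,p))
E
python3 - <<'E'
import cv2
a=cv2.imread('pics/scene0.png')[200:270,210:330]; b=cv2.imread('pics/side0.png')[180:340,310:440]
cv2.imwrite('pics/cropB.png',cv2.resize(b,None,fx=3.6,fy=3.6,interpolation=cv2.INTER_CUBIC))
a=cv2.imread('pics/scene0.png')[100:260,210:330]
cv2.imwrite('pics/cropA.png',cv2.resize(a,None,fx=3.6,fy=3.6,interpolation=cv2.INTER_CUBIC))
E
```

```text
scene0 [ 388  306   93   54 1429] [[387.5, 319.5], [394.70001220703125, 304.1000061035156], [481.29998779296875, 344.5], [474.1000061035156, 359.8999938964844]]
[[0.3939, -0.0833, 0.012], [0.4353, -0.0811, 0.012], [0.4493, -0.3013, 0.012], [0.4087, -0.3017, 0.012]]
ce [[ 0.42061189 -0.19458538  0.015     ]]
[[394, 306], [388, 319], [475, 358], [480, 344]]
side0 [160 195  78  26 925] [[159.60000610351562, 207.10000610351562], [162.3000030517578, 193.6999969482422], [237.6999969482422, 208.6999969482422], [235.0, 222.1999969482422]]
[[0.4481, -0.2987, 0.012], [0.4049, -0.31, 0.012], [0.396, -0.0832, 0.012], [0.4381, -0.0758, 0.012]]
ce [[ 0.42348813 -0.19231237  0.015     ]]
[[160, 205], [232, 220], [237, 212], [164, 195]]
tray rim [[0.656, -0.027, 0.036], [0.668, -0.376, 0.036], [0.359, -0.387, 0.036], [0.346, -0.033, 0.036]]
tray rim [[0.361, -0.374, 0.036], [0.333, -0.027, 0.036], [0.659, -0.01, 0.036], [0.66, -0.373, 0.036]]
cab top [[0.585, 0.421, 0.26], [0.648, 0.291, 0.26], [0.432, 0.188, 0.26], [0.37, 0.312, 0.26]]
cab top [[0.426, 0.189, 0.26], [0.37, 0.323, 0.26], [0.587, 0.418, 0.26], [0.653, 0.298, 0.26]]
ledge front [[0.6575, 0.284, 0.062], [0.4247, 0.1727, 0.062]] [[0.4245, 0.1782, 0.062], [0.6681, 0.291, 0.062]]
candle [[0.77479463 0.04624687 0.085     ]] drill [[0.44868946 0.59059961 0.2       ]] glue [[0.58557099 0.49691944 0.17      ]] basket [[ 0.79447014 -0.16681125  0.07      ]]
box [[0.08528791 0.4115344  0.55858333]]
box [[0.20049273 0.50476222 0.1465506 ]]
box [[0.19536329 0.35098322 0.04363033]]
box2 [[0.19883231 0.37056113 0.0487835 ]]
box2 [[-0.63044305  0.99389428 -0.4550699 ]]
box2 [[-0.12437494  0.3506396  -0.00133203]]
box2 [[0.10134382 0.500892   0.19225908]]
box2 [[-0.18098128  0.94493396 -0.39624102]]
```

View pics/cropA.png

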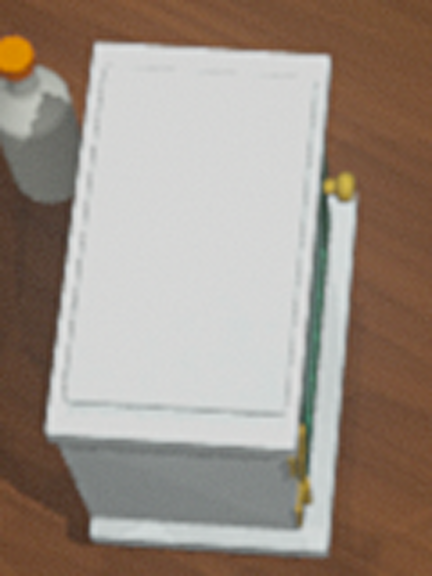

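View pics/cropB.png

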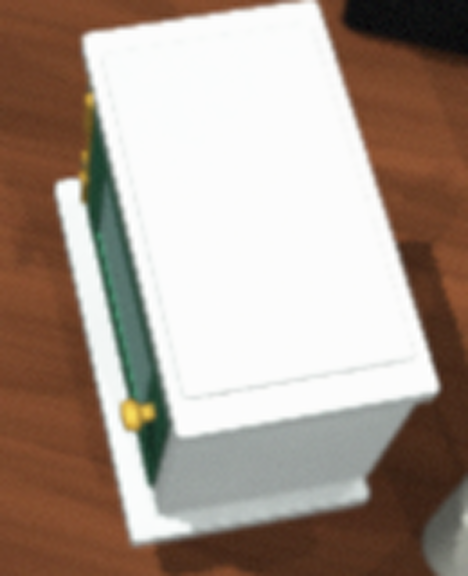

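>>> {"fn": "arm_command", "kwargs": {
  "commands": [
    [[0,0,0],[0,0,0.05],0.7],
    [[0,0,0],[0,0,0.1],0.7],
    [[0,0,-0.1],[0.005,-0.02,0.13],0.7],
    [[0,0,-0.25],[0.02,-0.06,0.13],0.7],
    [[0,0,-0.4],[0.035,-0.105,0.13],0.7],
    [[0,0,-0.5],[0.05,-0.15,0.13],0.7],
    [[0,0,-0.65],[0.065,-0.195,0.13],0.7],
    [[0,0,-0.8],[0.08,-0.24,0.13],0.7]
  ]
}}

```text
t: 0.95
ee_pos: [0.2459, 0.2564, 0.3686]
orientation: [1.678, 2.656, -0.0]
force: [1.3, 0.8, -0.6]
finger_gap: 0.0616
```

>>> {"fn": "arm_command", "kwargs": {
  "commands": [
    [[0,0,-0.1],[0.017,-0.047,0],0.7],
    [[0,0,-0.2],[0.034,-0.094,0],0.7],
    [[0,0,-0.3],[0.05,-0.14,0],0.7],
    [[0,0,-0.38],[0.068,-0.188,-0.01],0.7],
    [[0,0,-0.38],[0.085,-0.235,-0.02],0.7],
    [[0,0,-0.38],[0.102,-0.28,-0.03],0.7],
    [[0,0,-0.38],[0.12,-0.32,-0.05],0.7],
    [[0,0,-0.38],[0.14,-0.36,-0.08],0.7]
  ]
}}

```text
t: 1.75
ee_pos: [0.385, -0.1013, 0.291]
orientation: [2.144, 2.293, 0.001]
force: [0.8, -0.0, 0.7]
finger_gap: 0.0615
```

```bash
python3 - <<'E'
from h import *
s=status.get_state(); print(s['t'],s['ee_pos'],s['orientation'],s['finger_gap'],s['joints'])
grab('wrist','w1'); grab('scene','s1')
E
```

```text
1.75 [ 0.38497187 -0.10125377  0.29096867] [2.14374928e+00 2.29334627e+00 7.31400771e-04] 0.06149785909093973 [-5.53680839e-01 -1.42016549e-02  1.74365933e+00  2.55901966e-06
  1.40977894e+00 -6.21085857e-01]
```

View pics/w1.png

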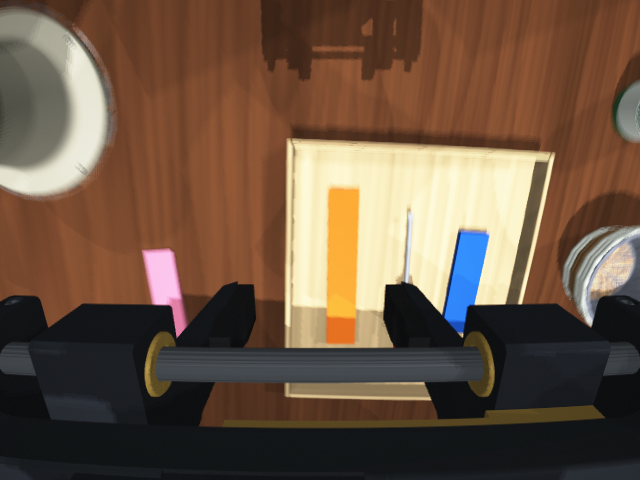

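The wrist view shows the shim from (343,188) down to (341,343), with the near end in shadow. I'll measure its axis and check which end is thin from the depth.

```bash
python3 - <<'E'
from h import *
c=load('w1'); hsv=cv2.cvtColor(c['img'],cv2.COLOR_RGB2HSV)
m=cv2.inRange(hsv,(5,190,100),(20,255,255)); n,l,s,ce=cv2.connectedComponentsWithStats(m); i=1+np.argmax(s[1:,4]); m=(l==i).astype(np.uint8)
print(s[i]); cn=cv2.findContours(m,0,cv2.CHAIN_APPROX_NONE)[0][0]
a=cv2.approxPolyDP(cn,4,True).reshape(-1,2); print(a.tolist(), onz(c,a,.014).round(4).tolist())
y,x=np.nonzero(cv2.erode(m,np.ones((5,5)))); P=dep(c,np.stack([x,y],1)); 
print(np.polyfit(P[:,1],P[:,2],1), P[:,2].min(),P[:,2].max())
# widths per y on z surface guess: thin at +y
for z in (.009,.02):
  Q=onz(c,cn.reshape(-1,2)+0.0,z)
  print(z,Q[:,1].min(),Q[:,1].max(),cv2.minAreaRect((Q[:,:2]*1000).astype(np.float32)))
fl=dep(c,[[380,200],[380,250],[310,200]]);print(fl)
for t in('scene0',):
  d=load(t);h=cv2.cvtColor(d['img'],cv2.COLOR_RGB2HSV);mm=cv2.erode(cv2.inRange(h,(8,190,120),(19,255,255)),np.ones((3,3)));y,x=np.nonzero(mm);k=(x>380);P=dep(d,np.stack([x,y],1)[k]);print(np.polyfit(P[:,1],P[:,2],1),len(P))
E
```

```text
[ 327  190   31  153 4220]
[[330, 190], [327, 342], [353, 342], [357, 191]] [[0.3984, -0.0867, 0.014], [0.4109, -0.3043, 0.014], [0.4483, -0.3019, 0.014], [0.4321, -0.0856, 0.014]]
[0.0231563  0.02047159] 0.006250351199586501 0.43610035964378324
0.009 -0.30759446174917515 -0.08515111286765975 ((422.3885498046875, -196.39646911621094), (38.7687873840332, 220.9096221923828), 4.270775318145752)
0.02 -0.30037776791045806 -0.08366346322768195 ((421.30364990234375, -192.04367065429688), (37.770286560058594, 215.2200469970703), 4.270777225494385)
[[ 0.46388436 -0.09630511  0.00523609]
 [ 0.4719179  -0.16359441  0.0050601 ]
 [ 0.37416934 -0.10242186  0.00554551]]
[0.16285336 0.05521194] 817
```

```bash
python3 - <<'E'
from h import *
c=load('w1'); hsv=cv2.cvtColor(c['img'],cv2.COLOR_RGB2HSV)
m=cv2.erode(cv2.inRange(hsv,(5,190,100),(20,255,255)),np.ones((5,5)));y,x=np.nonzero(m);P=dep(c,np.stack([x,y],1));P=P[P[:,2]<.05]
for a in np.arange(-.3,-.09,.03):
    k=abs(P[:,1]-a)<.015; print(round(a,2),k.sum(),np.median(P[k,2]),np.median(P[k,0]))
E
```

```text
-0.3 161 0.020669036774954908 0.4269982181853923
-0.27 468 0.0192192504921202 0.4268848863366431
-0.24 450 0.017459475001793234 0.4249238017081546
-0.21 469 0.015599539979505195 0.42333011160090916
-0.18 502 0.013763618162662583 0.42153126573966937
-0.15 523 0.011975915475163579 0.4194654127720938
-0.12 563 0.010079342280410464 0.41765646646010396
```

>>> {"fn": "arm_command", "kwargs": {
  "commands": [
    [[0,0,0],[0.012,-0.045,-0.01],0.7],
    [[0,0,0],[0.024,-0.09,-0.03],0.7],
    [[0,0,0],[0.035,-0.13,-0.06],0.7],
    [[0,0,0],[0.041,-0.157,-0.1],0.7],
    [[0,0,0],[0.041,-0.157,-0.15],0.7],
    [[0,0,0],[0.041,-0.157,-0.2],0.7],
    [[0,0,0],[0.041,-0.157,-0.23],0.7],
    [[0,0,0],[0.041,-0.157,-0.23],0.7]
  ]
}}

```text
t: 2.65
ee_pos: [0.4241, -0.2538, 0.0584]
orientation: [-2.138, -2.292, -0.0]
force: [0.4, -0.8, 0.4]
finger_gap: 0.0617
```

```bash
python3 - <<'E'
from h import *
s=status.get_state(); print(s['t'],s['ee_pos'],s['orientation'],s['finger_gap'],s['force'])
grab('wrist','w2')
E
```

```text
2.65 [ 0.42411673 -0.25383434  0.05837662] [-2.13828080e+00 -2.29198224e+00 -3.91968191e-04] 0.061715470527471186 [ 0.36992951 -0.77683578  0.40902714]
```

View pics/w2.png

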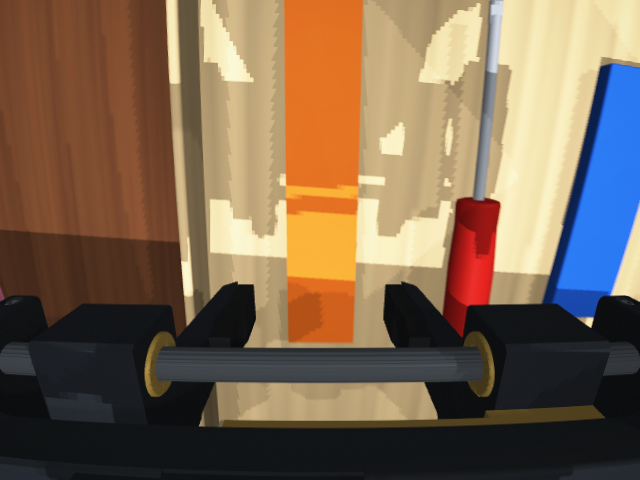

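>>> {"fn": "arm_command", "kwargs": {
  "commands": [
    [[0,0,0],[0.001,-0.004,-0.02],0.7],
    [[0,0,0],[0.001,-0.004,-0.035],0.7],
    [[0,0,0],[0.001,-0.004,-0.044],0.7],
    [[0,0,0],[0.001,-0.004,-0.048],0.7],
    [[0,0,0],[0.001,-0.004,-0.05],0.7],
    [[0,0,0],[0.001,-0.004,-0.05],0.7]
  ]
}}

```text
t: 3.3
ee_pos: [0.4268, -0.2599, 0.0118]
orientation: [2.143, 2.296, -0.0]
force: [-0.5, 0.5, -0.4]
finger_gap: 0.062
```

>>> {"fn": "arm_command", "kwargs": {
  "commands": [
    [[0,0,0],[0,0,-0.001],0.7],
    [[0,0,0],[0,0,-0.001],0.7]
  ]
}}

```text
t: 3.5
ee_pos: [0.4266, -0.2598, 0.0104]
orientation: [2.143, 2.296, -0.0]
force: [-0.7, -0.2, -0.1]
finger_gap: 0.0614
```

>>> {"fn": "arm_command", "kwargs": {
  "commands": [
    [[0,0,0],[0,0,-0.0015],0.7],
    [[0,0,0],[0,0,-0.0015],0.35],
    [[0,0,0],[0,0,-0.0015],0.3],
    [[0,0,0],[0,0,-0.0015],0.3],
    [[0,0,0],[0,0,-0.0015],0.3],
    [[0,0,0],[0,0,-0.0015],0.3]
  ],
  "newtons": 45
}}

```text
t: 4.1
ee_pos: [0.4264, -0.2597, 0.0086]
orientation: [-2.143, -2.297, 0.0]
force: [0.3, -0.2, 0.9]
finger_gap: 0.0391
```

>>> {"fn": "arm_command", "kwargs": {
  "commands": [
    [[0,0,0],[0,0,0],0.2],
    [[0,0,0],[0,0,0.01],0.2],
    [[0,0,0],[0,0,0.03],0.2],
    [[0,0,0],[0,0,0.06],0.2],
    [[0,0,0],[0,0,0.09],0.2],
    [[0,0,0],[0,0,0.12],0.2],
    [[0,0,0],[0,0,0.14],0.2],
    [[0,0,0],[0,0,0.14],0.2]
  ]
}}

```text
t: 4.9
ee_pos: [0.4273, -0.2605, 0.1515]
orientation: [2.14, 2.293, -0.0]
force: [0.7, 0.4, -1.1]
finger_gap: 0.0395
```

```bash
python3 - <<'E'
from h import *
s=status.get_state(); print(s['t'],s['ee_pos'],s['orientation'],s['finger_gap'],s['force'],s['torque'])
grab('wrist','w3');grab('side','d3');grab('scene','s3')
E
```

```text
4.9 [ 0.42728377 -0.26047018  0.15146854] [ 2.13966862e+00  2.29282011e+00 -2.24371116e-04] 0.03952241422834775 [ 0.6624563   0.3690624  -1.06429519] [-0.10843301  0.03540391 -0.019835  ]
```

View pics/w3.png

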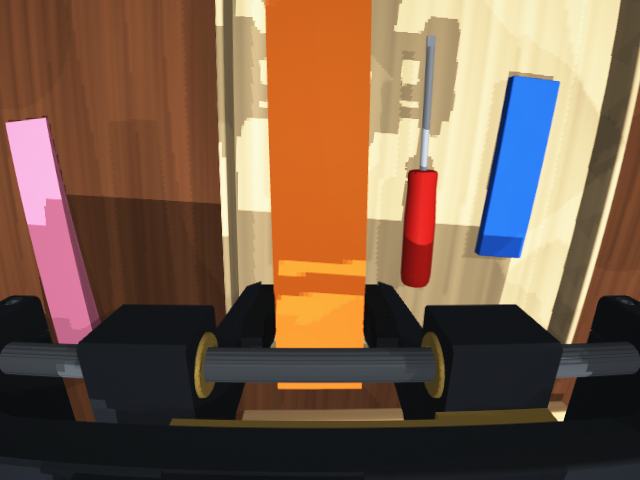

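View pics/d3.png

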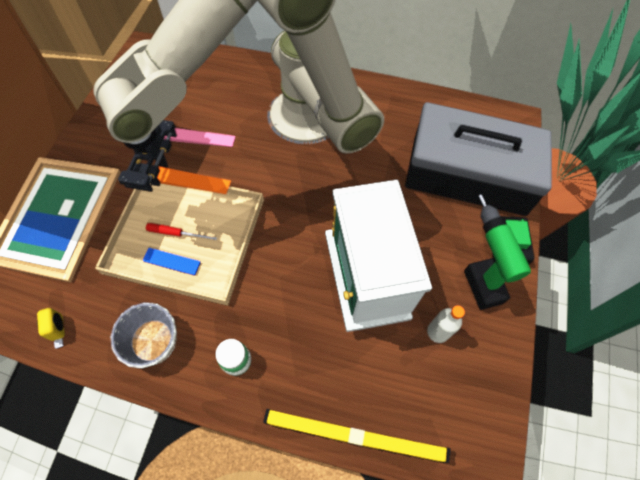

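```bash
cat > meas.py <<'E'
from h import *
import sys
def shim(tag):
    c=load(tag); hsv=cv2.cvtColor(c['img'],cv2.COLOR_RGB2HSV)
    m=cv2.inRange(hsv,(5,190,100),(20,255,255)); n,l,s,ce=cv2.connectedComponentsWithStats(m); i=1+np.argmax(s[1:,4])
    m=cv2.erode((l==i).astype(np.uint8),np.ones((5,5)));y,x=np.nonzero(m);k=y<340;P=dep(c,np.stack([x[k],y[k]],1));P=P[c['depth'][y[k],x[k]]>0.02]
    mu=np.median(P,0)
    for _ in range(6):
        A=np.c_[P[:,:2]-mu[:2],np.ones(len(P))]; co=np.linalg.lstsq(A,P[:,2],rcond=None)[0]; r=abs(P[:,2]-A@co); P=P[r<max(2.5*np.median(r),.0015)]
    print(tag,len(P),'plane z=',co,'at',mu,'res',np.median(r)); 
    return P,co,mu
if __name__=='__main__':
    P,co,mu=shim(sys.argv[1]); o=np.array([float(v) for v in sys.argv[2:4]]); h=np.deg2rad(float(sys.argv[4])); u=np.array([np.cos(h),np.sin(h)])
    s=(P[:,:2]-o)@u; lat=(P[:,:2]-o)@np.array([-u[1],u[0]])
    for a in np.arange(0,.18,.02):
        k=abs(s-a)<.01
        if k.sum()>20: print(round(a,2),k.sum(),'z %.4f lat %.4f..%.4f'%(np.median(P[k,2]),*np.percentile(lat[k],[1,99])))
    print('slope along',co[:2]@u,'across',co[:2]@[-u[1],u[0]],'smax',s.max())
E
python3 meas.py w3 .4273 -.2605 94
```

```text
w3 30969 plane z= [ 0.00766443 -0.06787041  0.15696417] at [ 0.42321272 -0.19480797  0.15700643] res 0.00042375174824310635
0.0 3486 z 0.1614 lat -0.0191..0.0181
0.02 3841 z 0.1601 lat -0.0189..0.0182
0.04 4174 z 0.1587 lat -0.0189..0.0182
0.06 4530 z 0.1574 lat -0.0188..0.0182
0.08 4981 z 0.1560 lat -0.0189..0.0184
0.1 5209 z 0.1546 lat -0.0188..0.0184
0.12 4233 z 0.1534 lat -0.0188..0.0186
slope along -0.06823972118461676 across -0.002911360989011375 smax 0.12581588918309766
```

>>> {"fn": "arm_command", "kwargs": {
  "commands": [
    [[0,0,0.05],[0.027,0.036,0],0.2],
    [[0,0,0.1],[0.054,0.072,0],0.2],
    [[0,0,0.15],[0.081,0.107,0],0.2],
    [[0,0,0.2],[0.107,0.143,0],0.2],
    [[0,0,0.25],[0.134,0.179,0],0.2],
    [[0,0,0.3],[0.16,0.215,0],0.2],
    [[0,0,0.35],[0.187,0.25,0],0.2],
    [[0,0,0.376],[0.214,0.286,0],0.2]
  ]
}}

```text
t: 5.85
ee_pos: [0.6407, 0.0279, 0.1468]
orientation: [-1.673, -2.656, 0.002]
force: [0.1, -0.7, -0.7]
finger_gap: 0.0392
```

>>> {"fn": "arm_command", "kwargs": {
  "commands": [
    [[0,0,0],[0,0,0],0.2],
    [[0,0,0],[0,0,0],0.2]
  ]
}}

```text
t: 6.05
ee_pos: [0.6399, 0.0269, 0.1466]
orientation: [-1.673, -2.656, 0.002]
force: [-1.0, -0.1, -1.3]
finger_gap: 0.0392
```

```bash
python3 - <<'E'
from h import *
s=status.get_state(); print(s['t'],s['ee_pos'],s['orientation'],s['finger_gap'],s['force'],s['torque'])
grab('wrist','w4');grab('side','d4');grab('scene','s4')
E
```

```text
6.05 [0.63991102 0.02687888 0.14655523] [-1.67330487e+00 -2.65556218e+00  2.45243402e-03] 0.03916544994709487 [-0.98791068 -0.10223533 -1.32392891] [-0.08365099  0.02043157  0.0217187 ]
```

View pics/w4.png

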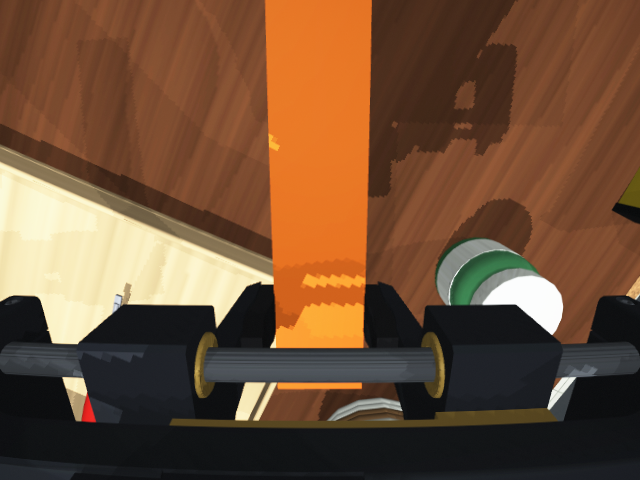

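View pics/s4.png

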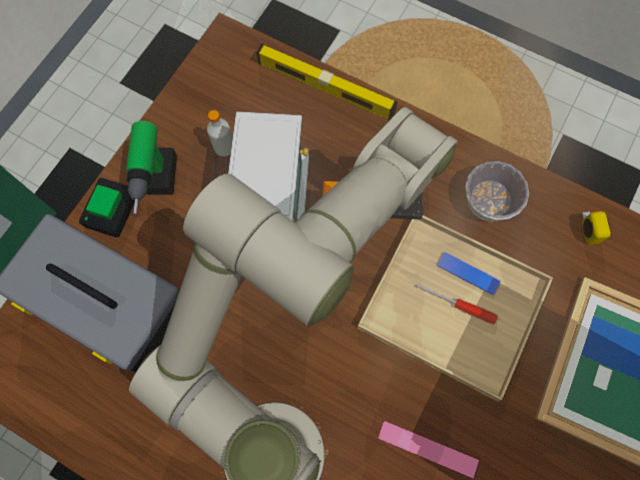

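```bash
python3 - <<'E'
import cv2
b=cv2.imread('pics/d4.png')[150:350,180:440]
cv2.imwrite('pics/cropd4.png',cv2.resize(b,None,fx=3,fy=3,interpolation=cv2.INTER_CUBIC))
E
python3 meas.py w4 .6399 .0269 115.5
```

```text
w4 31344 plane z= [ 0.0234463  -0.05780032  0.15241899] at [0.61227371 0.08627863 0.15244647] res 0.000420779002638344
0.0 3460 z 0.1565 lat -0.0192..0.0179
0.02 3890 z 0.1552 lat -0.0193..0.0183
0.04 4259 z 0.1540 lat -0.0192..0.0186
0.06 4643 z 0.1528 lat -0.0191..0.0186
0.08 4983 z 0.1515 lat -0.0191..0.0188
0.1 5311 z 0.1503 lat -0.0189..0.0189
0.12 4223 z 0.1492 lat -0.0189..0.0191
slope along -0.062263606595809935 across 0.0037213956375385607 smax 0.1255806729806299
```

View pics/cropd4.png

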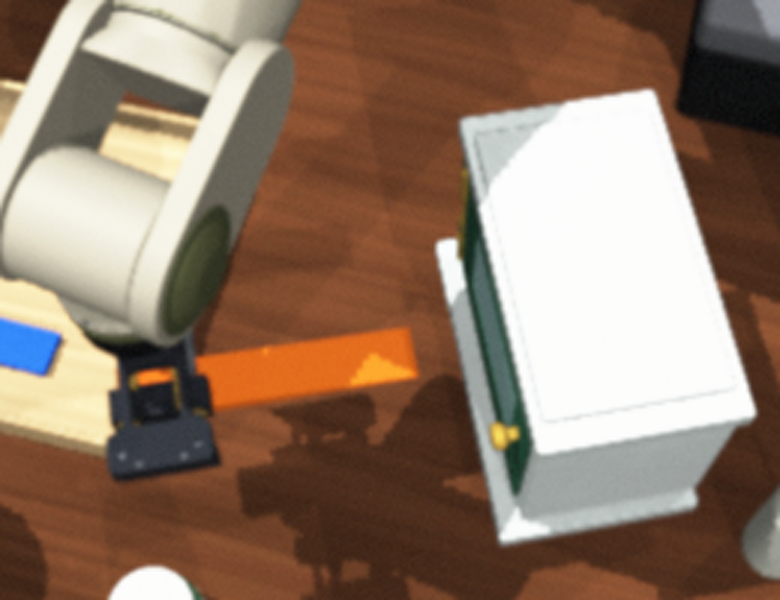

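```bash
python3 - <<'E'
from h import *
def sub(g,xs):
    v=g[xs].astype(float); t=(v[0]+v.max())/2 
    i=np.argmax(v>t); return xs[i-1]+(t-v[i-1])/(v[i]-v[i-1])*(xs[i]-xs[i-1])
for t,rows,dirn in(('scene0',range(165,246,4),-1),('side0',range(238,328,4),1)):
    c=load(t); g=c['img'].min(2); pts=[]
    for r in rows:
        x0=308+(r-154)*(-8/98) if dirn<0 else 327+(r-231)*21/102
        xs=np.arange(int(x0)-7*dirn,int(x0)+6*dirn,dirn); pts.append((sub(g[r],xs),r))
    pts=np.array(pts); P=onz(c,pts,.062)[:,:2]
    for _ in range(3):
        f=cv2.fitLine(P.astype(np.float32),cv2.DIST_HUBER,0,.0005,.0001).ravel()
    f[:2]*=np.sign(f[0]); nrm=np.array([-f[1],f[0]]); res=(P-f[2:])@nrm
    print(t,'ang',np.degrees(np.arctan2(f[1],f[0])),'pt',f[2:],'rms',res.std(),'dist from ref',(f[2:]-[.544,.2315])@nrm)
# ledge ends along direction: corners near/far, and door green extent, knob
c=load('side0'); d=load('scene0')
u=np.array([np.cos(np.deg2rad(25.4)),np.sin(np.deg2rad(25.4))])
for nm,cc,px,z in(('near ledge',d,[[300,252.]],.062),('far ledge',d,[[308.5,153]],.062),('near',c,[[326.5,230.5]],.062),('far',c,[[347.5,331.5]],.062),
  ('cabtop near',d,[[292.5,218.5]],.26),('far',d,[[301.5,115]],.26),('near',c,[[333,190]],.26),('far',c,[[360,300.5]],.26)):
    p=onz(cc,px,z)[0,:2]; print(nm,p,'along',(p-[.536,.2475])@u)
E
```

```text
scene0 ang 25.43083 pt [0.5153205  0.21365064] rms 0.0003156340768877204 dist from ref -0.0038042404744395033
side0 ang 25.504791 pt [0.50902534 0.21143113] rms 0.0001321402130478327 dist from ref -0.003053521038893785
near ledge [0.42469853 0.17273671] along -0.1326111494261655
far ledge [0.66054945 0.28432985] along 0.1283075354547689
near [0.42343575 0.17663216] along -0.13208096665808228
far [0.66499484 0.28908612] along 0.13436334535063585
cabtop near [0.43157396 0.18670085] along -0.12041061735276211
far [0.65108348 0.29172377] along 0.12292810052977446
near [0.42676115 0.18688435] along -0.1246794909019757
far [0.65418116 0.29683874] along 0.12792033678304562
```

>>> {"fn": "arm_command", "kwargs": {
  "commands": [
    [[0,0,-0.006],[0,0,-0.02],0.2],
    [[0,0,-0.006],[0,0,-0.045],0.2],
    [[0,0,-0.006],[-0.001,0.003,-0.06],0.2],
    [[0,0,-0.006],[-0.006,0.013,-0.066],0.2],
    [[0,0,-0.006],[-0.012,0.027,-0.066],0.2],
    [[0,0,-0.006],[-0.018,0.039,-0.066],0.2],
    [[0,0,-0.006],[-0.023,0.051,-0.066],0.2],
    [[0,0,-0.006],[-0.023,0.051,-0.066],0.2]
  ]
}}

```text
t: 7.0
ee_pos: [0.617, 0.0792, 0.0835]
orientation: [1.681, 2.653, 0.001]
force: [0.1, 0.5, -1.0]
finger_gap: 0.0395
```

>>> {"fn": "arm_command", "kwargs": {
  "commands": [
    [[0,0,0],[0,0,0],0.2],
    [[0,0,0],[0,0,0],0.2]
  ]
}}

```text
t: 7.2
ee_pos: [0.6177, 0.0769, 0.0829]
orientation: [1.684, 2.651, 0.0]
force: [-0.3, 0.0, -0.3]
finger_gap: 0.0395
```

```bash
cat > view.py <<'E'
from h import *
import sys
k=sys.argv[1]
s=status.get_state(); print(s['t'],s['ee_pos'],s['orientation'],s['finger_gap'],s['force'],s['torque'])
S=np.array([.538,.2446]);n=np.array([-.43,.903]);u=np.array([.903,.43]);d=s['ee_pos'][:2]-S
print('tip depth past door face',d@n+.174,'along',d@u)
grab('wrist','w'+k);grab('side','d'+k);grab('scene','s'+k)
a=cv2.imread(f'pics/d{k}.png')[180:330,250:400];b=cv2.imread(f'pics/s{k}.png')[110:260,220:370]
cv2.imwrite(f'pics/c{k}.png',cv2.resize(np.hstack([a,b]),None,fx=2.6,fy=3,interpolation=cv2.INTER_CUBIC))
import os; os.system(f"python3 meas.py w{k} {s['ee_pos'][0]} {s['ee_pos'][1]} 115.46")
E
python3 view.py 5
```

```text
w5 27372 plane z= [ 0.02720567 -0.05820227  0.08806662] at [0.58727716 0.14362472 0.08811028] res 0.0004314009080780487
0.0 1255 z 0.0924 lat -0.0191..0.0184
0.02 2889 z 0.0914 lat -0.0192..0.0183
0.04 4224 z 0.0902 lat -0.0194..0.0181
0.06 4627 z 0.0889 lat -0.0195..0.0182
0.08 4849 z 0.0876 lat -0.0195..0.0183
0.1 5329 z 0.0863 lat -0.0195..0.0183
0.12 4199 z 0.0852 lat -0.0196..0.0181
slope along -0.0642451909042112 across 0.00045643938242750963 smax 0.1257005744550159
7.2 [0.61772228 0.07693113 0.08288571] [1.68445271e+00 2.65112728e+00 2.56657701e-04] 0.03947855653556283 [-0.28838014  0.02115291 -0.30960385] [-0.11221663  0.06649956  0.02295206]
tip depth past door face -0.011685569298541587 along -0.00010840005169642952
```

View pics/c5.png

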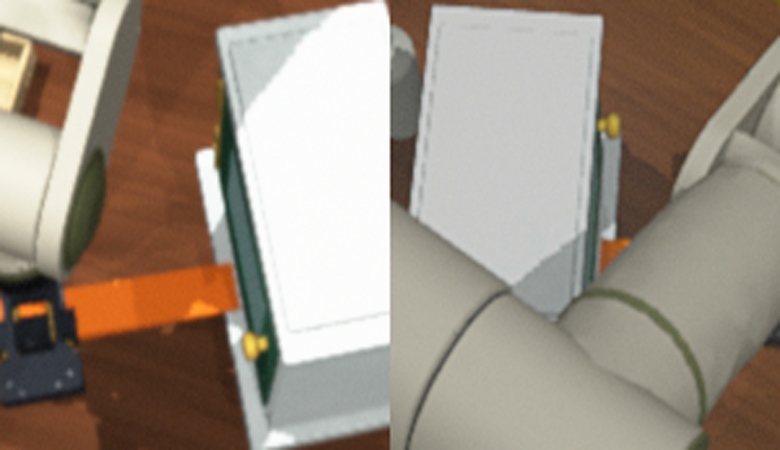

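>>> {"fn": "arm_command", "kwargs": {
  "commands": [
    [[0.0027,0.0013,0],[0,0,-0.005],0.2],
    [[0.0027,0.0013,0],[0,0,-0.01],0.2],
    [[0.0027,0.0013,0],[0,0,-0.014],0.2],
    [[0.0027,0.0013,0],[0,0,-0.014],0.2],
    [[0.0027,0.0013,0],[0,0,-0.014],0.2]
  ]
}}

```text
t: 7.85
ee_pos: [0.6174, 0.0773, 0.0685]
orientation: [-1.683, -2.65, -0.002]
force: [0.4, -0.3, -0.9]
finger_gap: 0.0393
```

>>> {"fn": "arm_command", "kwargs": {
  "commands": [
    [[0,0,0],[0,0,-0.0005],0.2],
    [[0,0,0],[0,0,-0.001],0.2]
  ]
}}

```text
t: 8.05
ee_pos: [0.6175, 0.0773, 0.0678]
orientation: [-1.683, -2.65, -0.003]
force: [-0.6, 1.1, -2.1]
finger_gap: 0.0392
```

```bash
python3 view.py 6
```

```text
w6 26948 plane z= [ 0.02512873 -0.05555172  0.07321856] at [0.58752892 0.14426294 0.07326341] res 0.0004216746227170831
0.0 1298 z 0.0774 lat -0.0190..0.0184
0.02 2856 z 0.0763 lat -0.0191..0.0183
0.04 4248 z 0.0752 lat -0.0194..0.0181
0.06 4568 z 0.0741 lat -0.0195..0.0183
0.08 4451 z 0.0728 lat -0.0195..0.0182
0.1 5298 z 0.0716 lat -0.0195..0.0182
0.12 4229 z 0.0705 lat -0.0195..0.0182
slope along -0.06095920704854788 across 0.0011922538312508471 smax 0.12577474443853054
8.05 [0.61754657 0.07726657 0.06779988] [-1.6832264  -2.64999099 -0.00274462] 0.03924469338500113 [-0.58627363  1.14681131 -2.10205651] [-0.05619321  0.00459839 -0.0209528 ]
tip depth past door face -0.011307114167798643 along -0.00012282273642278462
```

>>> {"fn": "arm_command", "kwargs": {
  "commands": [
    [[0,0,0],[0,0,-0.0005],0.2],
    [[0,0,0],[0,0,-0.001],0.2],
    [[0,0,0],[0,0,-0.001],0.2]
  ]
}}

```text
t: 8.5
ee_pos: [0.6174, 0.0773, 0.0665]
orientation: [-1.683, -2.65, -0.002]
force: [-0.2, -0.1, -0.5]
finger_gap: 0.0399
```

>>> {"fn": "arm_command", "kwargs": {
  "commands": [
    [[0,0,0],[0,0,-0.0005],0.2],
    [[0,0,0],[0,0,-0.0005],0.2],
    [[0,0,0],[0,0,-0.0005],0.2]
  ]
}}

```text
t: 8.8
ee_pos: [0.6174, 0.0773, 0.0661]
orientation: [-1.683, -2.65, -0.002]
force: [0.4, 0.8, -1.1]
finger_gap: 0.0393
```

>>> {"fn": "arm_command", "kwargs": {
  "commands": [
    [[0,0,0],[0,0,-0.0005],0.2],
    [[0,0,0],[0,0,-0.0005],0.2],
    [[0,0,0],[0,0,-0.0005],0.2]
  ]
}}

```text
t: 9.1
ee_pos: [0.6175, 0.0773, 0.0656]
orientation: [-1.683, -2.65, -0.002]
force: [-0.4, -1.2, -0.3]
finger_gap: 0.0393
```

```bash
python3 view.py 7
```

```text
w7 26564 plane z= [ 0.02520133 -0.05526523  0.07100002] at [0.58765319 0.1451908  0.07107148] res 0.0004287453315694051
0.0 1315 z 0.0752 lat -0.0190..0.0184
0.02 2842 z 0.0741 lat -0.0191..0.0183
0.04 4223 z 0.0731 lat -0.0194..0.0182
0.06 4380 z 0.0719 lat -0.0195..0.0183
0.08 4295 z 0.0706 lat -0.0195..0.0183
0.1 5297 z 0.0694 lat -0.0195..0.0182
0.12 4212 z 0.0684 lat -0.0195..0.0183
slope along -0.060731751986390005 across 0.0010035434944987395 smax 0.12557513635132264
9.1 [0.61746051 0.07727691 0.06561101] [-1.68306321e+00 -2.64965339e+00 -2.48718155e-03] 0.03932044716938317 [-0.42660635 -1.20111332 -0.32031346] [-0.07348065  0.03403995 -0.03151014]
tip depth past door face -0.011260766968645836 along -0.00019608407323237374
```

>>> {"fn": "arm_command", "kwargs": {
  "commands": [
    [[0,0,0],[0,0,-0.0005],0.2],
    [[0,0,0],[0,0,-0.0005],0.2],
    [[0,0,0],[0,0,-0.0005],0.2]
  ]
}}

```text
t: 9.55
ee_pos: [0.6174, 0.0773, 0.0651]
orientation: [-1.683, -2.65, -0.002]
force: [-0.1, 0.0, -1.0]
finger_gap: 0.0395
```

```bash
python3 -c "
from rig import status;s=status.get_state();print(s['force'],s['torque'],s['ee_pos'])"
```

```text
[-0.07479451  0.00356513 -0.99119466] [-0.09689664 -0.03060467  0.05210662] [0.61743139 0.07726534 0.06510854]
```

>>> {"fn": "arm_command", "kwargs": {
  "commands": [
    [[0,0,0],[0,0,-0.0005],0.2],
    [[0,0,0],[0,0,-0.0005],0.2],
    [[0,0,0],[0,0,-0.0005],0.2]
  ]
}}

```text
t: 9.85
ee_pos: [0.6174, 0.0773, 0.0646]
orientation: [-1.683, -2.65, -0.003]
force: [-0.1, -0.3, -1.7]
finger_gap: 0.0398
```

```bash
python3 -c "
from rig import status;s=status.get_state();print(s['force'],s['torque'],s['ee_pos'])"
```

```text
[-0.11239516 -0.28357799 -1.66067311] [-0.07297989  0.01340181 -0.02606688] [0.61744612 0.07728234 0.06461497]
```

>>> {"fn": "arm_command", "kwargs": {
  "commands": [
    [[0,0,0],[0,0,-0.0005],0.2],
    [[0,0,0],[0,0,-0.0005],0.2],
    [[0,0,0],[0,0,-0.0005],0.2]
  ]
}}

```text
t: 10.15
ee_pos: [0.6175, 0.0773, 0.0641]
orientation: [-1.683, -2.65, -0.003]
force: [-0.8, -0.4, 0.5]
finger_gap: 0.0396
```

```bash
python3 -c "
from rig import status;s=status.get_state();print(s['force'],s['torque'],s['ee_pos'])"
```

```text
[-0.82466283 -0.38501367  0.54198525] [-0.10250888  0.10364875 -0.01916524] [0.61746489 0.07727438 0.06414517]
```

>>> {"fn": "arm_command", "kwargs": {
  "commands": [
    [[0,0,0],[0,0,-0.0005],0.2],
    [[0,0,0],[0,0,-0.0005],0.2],
    [[0,0,0],[0,0,-0.0005],0.2]
  ]
}}

```text
t: 10.45
ee_pos: [0.6175, 0.0773, 0.0637]
orientation: [-1.683, -2.65, -0.003]
force: [0.1, 0.2, -0.3]
finger_gap: 0.0393
```

```bash
python3 view.py 8
```

```text
w8 27018 plane z= [ 0.02220446 -0.04932447  0.06955423] at [0.58751797 0.14493779 0.06961081] res 0.0004258199781716418
0.0 1283 z 0.0733 lat -0.0190..0.0184
0.02 2878 z 0.0724 lat -0.0193..0.0184
0.04 4251 z 0.0714 lat -0.0194..0.0181
0.06 4469 z 0.0703 lat -0.0195..0.0182
0.08 4608 z 0.0692 lat -0.0195..0.0182
0.1 5357 z 0.0681 lat -0.0195..0.0182
0.12 4172 z 0.0672 lat -0.0197..0.0182
slope along -0.054079625021837885 across 0.0011555547896159226 smax 0.12540629343173557
10.45 [0.61747079 0.07727902 0.06365122] [-1.6831161e+00 -2.6496868e+00 -2.5404767e-03] 0.039307403833995204 [ 0.06568894  0.22958236 -0.29722267] [-0.05260611  0.04836919  0.02730701]
tip depth past door face -0.01126328819145686 along -0.00018589526037806502
```

View pics/c8.png

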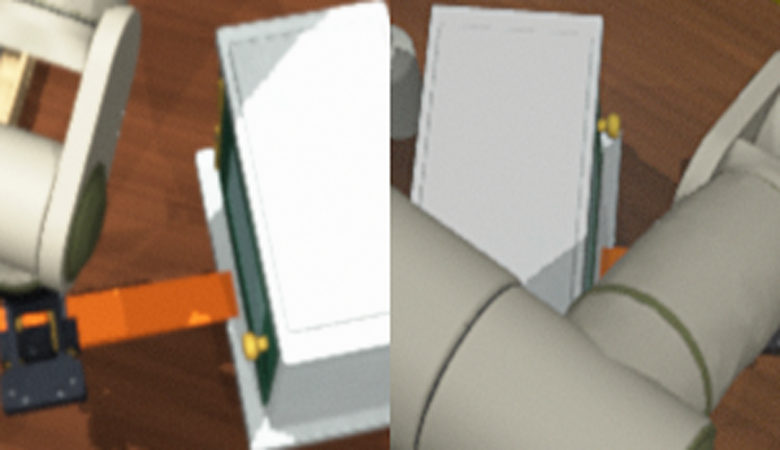

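>>> {"fn": "arm_command", "kwargs": {
  "commands": [
    [[0,0,0],[0,0,0.001],0.2],
    [[0,0,0],[0,0,0.001],0.2],
    [[0,0,0],[0,0,0.001],0.2]
  ]
}}

```text
t: 10.9
ee_pos: [0.6174, 0.0773, 0.0646]
orientation: [-1.683, -2.65, -0.002]
force: [-0.9, -0.1, -0.1]
finger_gap: 0.0395
```

```bash
python3 view.py 9
```

```text
w9 26461 plane z= [ 0.02530162 -0.05412852  0.07007967] at [0.58797402 0.14568837 0.07016059] res 0.0004285857921151187
0.0 1331 z 0.0742 lat -0.0191..0.0184
0.02 2865 z 0.0732 lat -0.0192..0.0183
0.04 4229 z 0.0721 lat -0.0194..0.0181
0.06 4169 z 0.0710 lat -0.0195..0.0183
0.08 4342 z 0.0697 lat -0.0195..0.0183
0.1 5292 z 0.0686 lat -0.0195..0.0182
0.12 4233 z 0.0674 lat -0.0195..0.0183
slope along -0.059748545659532054 across 0.00042434478635806894 smax 0.12550427384764032
10.9 [0.61742836 0.07730728 0.06463219] [-1.68303503e+00 -2.64970005e+00 -2.45240282e-03] 0.03945432662251964 [-0.91264654 -0.11959623 -0.1391101 ] [-0.12174229  0.00176336 -0.0271903 ]
tip depth past door face -0.011219526220420883 along -0.00021205828540229343
```

>>> {"fn": "arm_command", "kwargs": {
  "commands": [
    [[0,0,0],[-0.0021,0.0045,0],0.2],
    [[0,0,0],[-0.0043,0.009,0],0.2],
    [[0,0,0],[-0.0065,0.0135,0],0.2],
    [[0,0,0],[-0.0086,0.0181,0],0.2],
    [[0,0,0],[-0.0086,0.0181,0],0.2]
  ]
}}

```text
t: 11.55
ee_pos: [0.6085, 0.0962, 0.0647]
orientation: [-1.682, -2.65, -0.002]
force: [-0.2, 1.1, -0.6]
finger_gap: 0.0394
```

>>> {"fn": "arm_command", "kwargs": {
  "commands": [
    [[0,0,0],[-0.0021,0.0045,0],0.2],
    [[0,0,0],[-0.0043,0.009,0],0.2],
    [[0,0,0],[-0.0043,0.009,0],0.2]
  ]
}}

```text
t: 11.85
ee_pos: [0.6042, 0.105, 0.0646]
orientation: [-1.682, -2.65, -0.002]
force: [-0.2, 0.3, 0.2]
finger_gap: 0.039
```

```bash
python3 view.py 10
```

```text
w10 27461 plane z= [ 0.024245   -0.05442555  0.07016206] at [0.57370878 0.17155027 0.07019524] res 0.0004233623982269896
0.0 1292 z 0.0742 lat -0.0190..0.0184
0.02 2877 z 0.0732 lat -0.0191..0.0183
0.04 4215 z 0.0721 lat -0.0194..0.0181
0.06 4643 z 0.0710 lat -0.0195..0.0183
0.08 4932 z 0.0697 lat -0.0193..0.0183
0.1 5295 z 0.0686 lat -0.0195..0.0183
0.12 4207 z 0.0675 lat -0.0195..0.0183
slope along -0.05956250773688629 across 0.0015060382755732577 smax 0.12553140315413752
11.85 [0.60422493 0.10499121 0.06459937] [-1.68208723e+00 -2.64999535e+00 -2.37335683e-03] 0.038989859145585753 [-0.18983473  0.25939443  0.1503151 ] [-0.06832868 -0.04119053  0.02023246]
tip depth past door face 0.019456543378572083 along -0.00023066249340351303
```

View pics/c10.png

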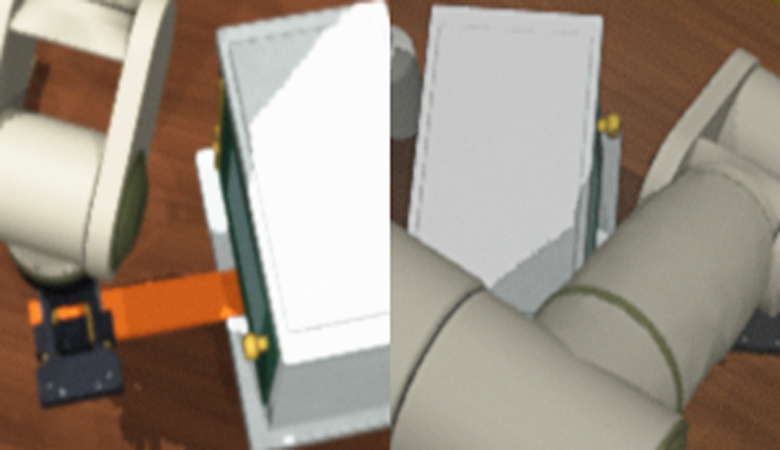

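The tip has gone about 19 mm under the door without resistance. I'll keep going in small steps and watch the push force.

>>> {"fn": "arm_command", "kwargs": {
  "commands": [
    [[0,0,0],[-0.0021,0.0045,0],0.2],
    [[0,0,0],[-0.0043,0.009,0],0.2],
    [[0,0,0],[-0.0043,0.009,0],0.2]
  ]
}}

```text
t: 12.3
ee_pos: [0.5999, 0.114, 0.0646]
orientation: [-1.682, -2.65, -0.002]
force: [-0.1, -0.7, -0.9]
finger_gap: 0.0395
```

>>> {"fn": "arm_command", "kwargs": {
  "commands": [
    [[0,0,0],[-0.0011,0.0023,0],0.2],
    [[0,0,0],[-0.0021,0.0045,0],0.2],
    [[0,0,0],[-0.0021,0.0045,0],0.2]
  ]
}}

```text
t: 12.6
ee_pos: [0.598, 0.1181, 0.0646]
orientation: [-1.683, -2.65, -0.002]
force: [-0.2, 0.2, -1.2]
finger_gap: 0.0397
```

>>> {"fn": "arm_command", "kwargs": {
  "commands": [
    [[0,0,0],[-0.0011,0.0023,0],0.2],
    [[0,0,0],[-0.0021,0.0045,0],0.2],
    [[0,0,0],[-0.0021,0.0045,0],0.2]
  ]
}}

```text
t: 12.9
ee_pos: [0.5959, 0.1227, 0.0646]
orientation: [-1.683, -2.65, -0.002]
force: [0.7, -0.4, -1.0]
finger_gap: 0.0399
```

>>> {"fn": "arm_command", "kwargs": {
  "commands": [
    [[0,0,0],[-0.0011,0.0023,0],0.2],
    [[0,0,0],[-0.0021,0.0045,0],0.2],
    [[0,0,0],[-0.0021,0.0045,0],0.2]
  ]
}}

```text
t: 13.2
ee_pos: [0.5938, 0.1272, 0.0646]
orientation: [-1.683, -2.65, -0.002]
force: [-0.1, 0.7, -1.7]
finger_gap: 0.0393
```

```bash
python3 view.py 11
```

```text
w11 27580 plane z= [ 0.02463068 -0.05433731  0.0701949 ] at [0.56335244 0.19335029 0.07022039] res 0.00042550770410218486
0.0 1290 z 0.0742 lat -0.0190..0.0184
0.02 2947 z 0.0732 lat -0.0192..0.0184
0.04 4257 z 0.0721 lat -0.0194..0.0182
0.06 4649 z 0.0710 lat -0.0195..0.0183
0.08 4987 z 0.0698 lat -0.0194..0.0184
0.1 5289 z 0.0686 lat -0.0195..0.0183
0.12 4161 z 0.0675 lat -0.0193..0.0180
slope along -0.05964863623129288 across 0.0011198898405214365 smax 0.12567119277177963
13.2 [0.5937992  0.12719364 0.06462824] [-1.68256659e+00 -2.64989981e+00 -2.49703922e-03] 0.03930049069395428 [-0.10505412  0.7196107  -1.73248264] [-0.12773162  0.04142143 -0.00225366]
tip depth past door face 0.04398840276006641 along -9.805922587566995e-05
```

>>> {"fn": "arm_command", "kwargs": {
  "commands": [
    [[0,0,0],[-0.0011,0.0023,0],0.2],
    [[0,0,0],[-0.0021,0.0045,0],0.2],
    [[0,0,0],[-0.0021,0.0045,0],0.2]
  ]
}}

```text
t: 13.65
ee_pos: [0.5917, 0.1317, 0.0646]
orientation: [-1.683, -2.65, -0.002]
force: [0.5, 0.3, -0.4]
finger_gap: 0.0392
```

>>> {"fn": "arm_command", "kwargs": {
  "commands": [
    [[0,0,0],[-0.0011,0.0023,0],0.2],
    [[0,0,0],[-0.0021,0.0045,0],0.2],
    [[0,0,0],[-0.0021,0.0045,0],0.2]
  ]
}}

```text
t: 13.95
ee_pos: [0.5896, 0.1362, 0.0646]
orientation: [-1.683, -2.65, -0.002]
force: [0.6, -0.3, -0.8]
finger_gap: 0.0397
```

>>> {"fn": "arm_command", "kwargs": {
  "commands": [
    [[0,0,0],[-0.0011,0.0023,0],0.2],
    [[0,0,0],[-0.0021,0.0045,0],0.2],
    [[0,0,0],[-0.0021,0.0045,0],0.2]
  ]
}}

```text
t: 14.25
ee_pos: [0.5875, 0.1407, 0.0646]
orientation: [-1.683, -2.65, -0.002]
force: [-0.6, 0.5, -0.1]
finger_gap: 0.0395
```

```bash
python3 view.py 12
```

```text
w12 24683 plane z= [ 0.02474098 -0.05403624  0.07060791] at [0.55994297 0.20079953 0.07063637] res 0.0004257748106599457
0.0 1362 z 0.0742 lat -0.0190..0.0183
0.02 3008 z 0.0732 lat -0.0192..0.0183
0.04 4261 z 0.0721 lat -0.0194..0.0182
0.06 4670 z 0.0710 lat -0.0194..0.0183
0.08 4990 z 0.0698 lat -0.0194..0.0184
0.1 5247 z 0.0686 lat -0.0192..0.0181
0.12 1145 z 0.0678 lat -0.0192..0.0181
slope along -0.05942421658782789 across 0.0008908709974783308 smax 0.1144736176099983
14.25 [0.58750141 0.14069125 0.06463744] [-1.68256958e+00 -2.64991215e+00 -2.44260244e-03] 0.03948358380239349 [-0.56939465  0.50225304 -0.1107892 ] [-0.09373932  0.02178597 -0.00180088]
tip depth past door face 0.05888479260890736 along 1.9008828993619524e-05
```

View pics/w12.png

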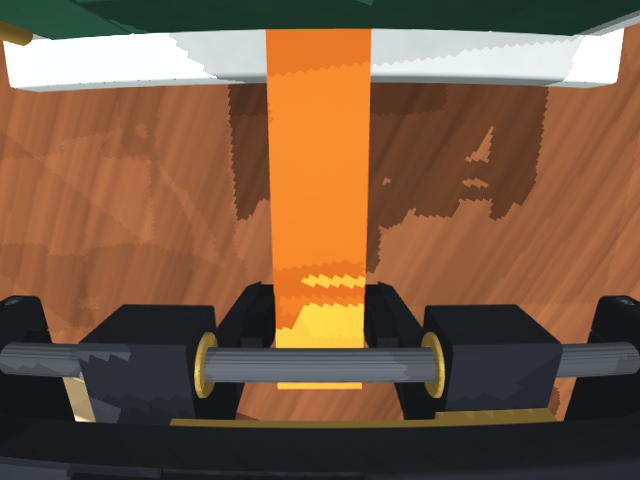

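```bash
python3 - <<'E'
from h import *
c=load('w12'); im=c['img']
a=cv2.resize(im[0:110,0:110],None,fx=3.5,fy=4)[:,:,::-1]; b=cv2.resize(im[0:110,530:640],None,fx=3.5,fy=4)[:,:,::-1]
cv2.imwrite('pics/cc12.png',np.hstack([a,b]))
# front top edge of ledge: row of transitions
hsv=cv2.cvtColor(im,cv2.COLOR_RGB2HSV)
m=((hsv[:,:,1]<60)&(hsv[:,:,2]>90)).astype(np.uint8)
n,l,s,ce=cv2.connectedComponentsWithStats(m)
for i in range(1,n):
    if s[i,4]>500: print(s[i])
for x in (30,80,150,200,240,400,450,500,550,590):
    col=np.nonzero(m[:130,x])[0]; print(x,col.min() if len(col) else None,col.max() if len(col) else None)
E
```

```text
[  371    10   269    78 13821]
[    3    29   264    63 13613]
[  0 354  80  21 901]
[557 354  71  22 998]
[ 204  356  232   27 5804]
30 42 90
80 37 88
150 33 85
200 31 83
240 30 83
400 29 82
450 30 82
500 32 84
550 34 85
590 29 87
```

View pics/cc12.png

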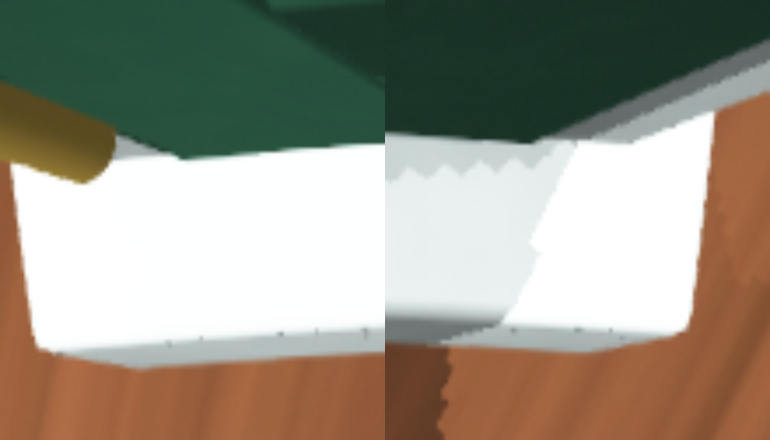

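```bash
python3 - <<'E'
from h import *
c=load('w12')
L=onz(c,[[10.6,86.8],[617.1,82.5]],.062);print(L,np.linalg.norm(L[1]-L[0]))
d=L[1]-L[0];print('ang',np.degrees(np.arctan2(d[1],d[0])),'mid',L.mean(0))
for z in(.066,.068,.070):
    D=onz(c,[[52.3,39.8],[571.4,35.8]],z);e=D[1]-D[0];print(z,np.linalg.norm(e),'ang',np.degrees(np.arctan2(e[1],e[0])),D.mean(0),'behind ledge',(D.mean(0)-L.mean(0))[:2]@[-.43,.903])
# shim centre line
hsv=cv2.cvtColor(c['img'],cv2.COLOR_RGB2HSV);m=cv2.inRange(hsv,(5,150,100),(25,255,255))
for r,s in((45,.118),(80,.105),(150,.07),(230,.03)):
    x=np.nonzero(m[r,240:400])[0]+240; z=.0742-.0597*s; q=onz(c,[[x.min()-.5,r],[x.max()+.5,r]],z); p=q.mean(0)
    print(r,x.min(),x.max(),p,'rel mid along door',(p-L.mean(0))[:2]@[.903,.43], 'wid',np.linalg.norm(q[1]-q[0]))
E
```

```text
[[0.42543952 0.17361297 0.062     ]
 [0.6606041  0.28572433 0.062     ]] 0.2605212744982682
ang 25.488806382467985 mid [0.54302181 0.22966865 0.062     ]
0.066 0.20782745339524014 ang 25.46239660748788 [0.53576599 0.2439102  0.066     ] behind ledge 0.01598012318344205
0.068 0.20494250649755882 ang 25.462396607487875 [0.53605972 0.24339972 0.068     ] behind ledge 0.015392856140197714
0.07 0.20205755959987737 ang 25.462396607487864 [0.53635345 0.24288924 0.07      ] behind ledge 0.01480558909695338
45 266 370 [0.54100594 0.23964303 0.0671554 ] rel mid along door 0.0024686536079721465 wid 0.04026830910591381
80 267 370 [0.5466286  0.22813264 0.0679315 ] rel mid along door 0.0025964446718940225 wid 0.04047747881570653
150 245 399 [0.55919799 0.20470957 0.070021  ] rel mid along door 0.003874678064028833 wid 0.06235817644159064
230 240 399 [0.57217927 0.1747483  0.072409  ] rel mid along door 0.00271343491148742 wid 0.06737483438450416
```

>>> {"fn": "arm_command", "kwargs": {
  "commands": [
    [[0,0,0],[-0.0012,-0.0006,0],0.2],
    [[0,0,0],[-0.0023,-0.0011,0],0.2],
    [[0,0,0],[-0.0034,0.0012,0],0.2],
    [[0,0,0],[-0.0034,0.0012,0],0.2]
  ]
}}

```text
t: 14.8
ee_pos: [0.5841, 0.1418, 0.0646]
orientation: [-1.683, -2.65, -0.003]
force: [-0.2, 0.2, -0.2]
finger_gap: 0.0394
```

>>> {"fn": "arm_command", "kwargs": {
  "commands": [
    [[0,0,0],[-0.0011,0.0023,0],0.2],
    [[0,0,0],[-0.0011,0.0023,0],0.2]
  ]
}}

```text
t: 15.0
ee_pos: [0.583, 0.1442, 0.0647]
orientation: [-1.683, -2.65, -0.003]
force: [0.4, -0.7, -1.0]
finger_gap: 0.0395
```

>>> {"fn": "arm_command", "kwargs": {
  "commands": [
    [[0,0,0],[-0.0011,0.0023,0],0.2],
    [[0,0,0],[-0.0011,0.0023,0],0.2]
  ]
}}

```text
t: 15.2
ee_pos: [0.5819, 0.1465, 0.0646]
orientation: [-1.683, -2.65, -0.002]
force: [0.1, 0.4, -0.1]
finger_gap: 0.0395
```

>>> {"fn": "arm_command", "kwargs": {
  "commands": [
    [[0,0,0],[-0.0011,0.0023,0],0.2],
    [[0,0,0],[-0.0011,0.0023,0],0.2]
  ]
}}

```text
t: 15.4
ee_pos: [0.5808, 0.1487, 0.0646]
orientation: [-1.683, -2.65, -0.002]
force: [0.4, -0.5, -1.0]
finger_gap: 0.0395
```

```bash
python3 view.py 13
```

```text
w13 21754 plane z= [ 0.02480962 -0.053857    0.07095847] at [0.55582845 0.20344071 0.07099428] res 0.0004226120397924499
0.0 1312 z 0.0742 lat -0.0190..0.0183
0.02 3008 z 0.0732 lat -0.0193..0.0184
0.04 4259 z 0.0721 lat -0.0195..0.0183
0.06 4656 z 0.0710 lat -0.0195..0.0184
0.08 4947 z 0.0698 lat -0.0194..0.0183
0.1 3572 z 0.0688 lat -0.0191..0.0179
slope along -0.059291892372191075 across 0.0007518487068747353 smax 0.10398179387814821
15.4 [0.58081134 0.14872796 0.06461138] [-1.68277096e+00 -2.64972836e+00 -2.49140436e-03] 0.03950086289704603 [ 0.36308691 -0.47600488 -0.95310031] [-0.0554353   0.03485232  0.00779866]
tip depth past door face 0.06901867197875301 along -0.0025663425170149067
```

>>> {"fn": "arm_command", "kwargs": {
  "commands": [
    [[0,0,0],[-0.0011,0.0023,0],0.2],
    [[0,0,0],[-0.0011,0.0023,0],0.2]
  ]
}}

```text
t: 15.75
ee_pos: [0.5797, 0.151, 0.0646]
orientation: [-1.683, -2.65, -0.002]
force: [0.5, -0.3, -0.7]
finger_gap: 0.0395
```

>>> {"fn": "arm_command", "kwargs": {
  "commands": [
    [[0,0,0],[-0.0011,0.0023,0],0.2],
    [[0,0,0],[-0.0011,0.0023,0],0.2]
  ]
}}

```text
t: 15.95
ee_pos: [0.5786, 0.1533, 0.0646]
orientation: [-1.683, -2.65, -0.002]
force: [0.5, 1.0, 0.7]
finger_gap: 0.0392
```

>>> {"fn": "arm_command", "kwargs": {
  "commands": [
    [[0,0,0],[-0.0011,0.0023,0],0.2],
    [[0,0,0],[-0.0011,0.0023,0],0.2]
  ]
}}

```text
t: 16.15
ee_pos: [0.5775, 0.1557, 0.0646]
orientation: [-1.683, -2.65, -0.003]
force: [0.3, -0.2, -1.1]
finger_gap: 0.0392
```

```bash
python3 view.py 14|grep -v lat
```

```text
w14 19673 plane z= [ 0.02455761 -0.05389626  0.07124539] at [0.55454859 0.20613111 0.0712713 ] res 0.00041633266697102544
slope along -0.05921900753669998 across 0.0009962612990026102 smax 0.0961288000656164
16.15 [0.57753221 0.15565653 0.06461448] [-1.68271663e+00 -2.64980016e+00 -2.53974381e-03] 0.03923569898792351 [ 0.32102756 -0.24526776 -1.09783712] [-0.07247789  0.00236158  0.01435938]
tip depth past door face 0.07668519268349623 along -0.0025481032919804345
```

>>> {"fn": "arm_command", "kwargs": {
  "commands": [
    [[0,0,0],[-0.0011,0.0023,0],0.2],
    [[0,0,0],[-0.0011,0.0023,0],0.2]
  ]
}}

```text
t: 16.5
ee_pos: [0.5765, 0.1578, 0.0646]
orientation: [-1.683, -2.65, -0.003]
force: [0.5, -0.1, -1.1]
finger_gap: 0.039
```

>>> {"fn": "arm_command", "kwargs": {
  "commands": [
    [[0,0,0],[-0.0011,0.0023,0],0.2],
    [[0,0,0],[-0.0011,0.0023,0],0.2]
  ]
}}

```text
t: 16.7
ee_pos: [0.5755, 0.1599, 0.0647]
orientation: [-1.683, -2.65, -0.002]
force: [1.3, -1.8, -0.3]
finger_gap: 0.0395
```

>>> {"fn": "arm_command", "kwargs": {
  "commands": [
    [[0,0,0],[-0.0011,0.0023,0],0.2],
    [[0,0,0],[-0.0011,0.0023,0],0.2]
  ]
}}

```text
t: 16.9
ee_pos: [0.5746, 0.162, 0.0647]
orientation: [-1.684, -2.651, -0.002]
force: [1.6, -3.7, -1.3]
finger_gap: 0.0392
```

```bash
python3 view.py 15|grep -v lat
```

```text
w15 17863 plane z= [ 0.02403507 -0.05427988  0.07149889] at [0.55330649 0.20885991 0.07150312] res 0.00041195168639966695
slope along -0.059340742007661824 across 0.0016329657946012141 smax 0.08900954285224737
16.9 [0.57456777 0.16196604 0.06467839] [-1.68355180e+00 -2.65050635e+00 -2.05773822e-03] 0.03921966000642154 [ 1.62585875 -3.67167975 -1.30344071] [-0.80009847 -0.29519261 -0.04236027]
tip depth past door face 0.08365739013792697 along -0.0025119052855656757
```

View pics/w15.png

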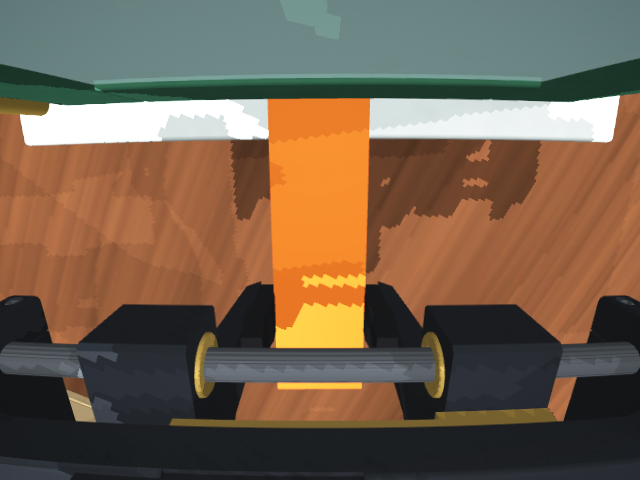

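Contact began at about 78 mm depth and the push is now about 4 N. The shim is centred. I'll use smaller steps until the force levels off.

>>> {"fn": "arm_command", "kwargs": {
  "commands": [
    [[0,0,0],[-0.0009,0.0018,0],0.2],
    [[0,0,0],[-0.0009,0.0018,0],0.2]
  ]
}}

```text
t: 17.25
ee_pos: [0.5738, 0.1635, 0.0647]
orientation: [-1.684, -2.651, -0.002]
force: [3.1, -7.0, -1.5]
finger_gap: 0.0397
```

>>> {"fn": "arm_command", "kwargs": {
  "commands": [
    [[0,0,0],[-0.0009,0.0018,0],0.2],
    [[0,0,0],[-0.0009,0.0018,0],0.2]
  ]
}}

```text
t: 17.45
ee_pos: [0.5731, 0.165, 0.0647]
orientation: [-1.684, -2.651, -0.002]
force: [4.4, -7.5, -2.0]
finger_gap: 0.0395
```

```bash
python3 view.py 16|grep -v lat
```

```text
w16 16922 plane z= [ 0.02434667 -0.05405211  0.07159868] at [0.55259835 0.21025627 0.07160268] res 0.00041074887562483897
slope along -0.05926903641249187 across 0.0012537133437052143 smax 0.08542629067960507
17.45 [0.57307414 0.16502318 0.06469914] [-1.68421411e+00 -2.65104184e+00 -1.62137101e-03] 0.039541724739698 [ 4.35760651 -7.48653504 -1.96630236] [-1.37462909 -0.59537315 -0.02222727]
tip depth past door face 0.08706025037209254 along -0.002546080313765676
```

>>> {"fn": "arm_command", "kwargs": {
  "commands": [
    [[0,0,0],[-0.0006,0.0014,0],0.2],
    [[0,0,0],[-0.0006,0.0014,0],0.2]
  ]
}}

```text
t: 17.8
ee_pos: [0.5725, 0.1663, 0.0647]
orientation: [-1.684, -2.651, -0.001]
force: [3.7, -8.9, -3.2]
finger_gap: 0.0395
```

```bash
python3 view.py 17|grep -v lat
```

```text
w17 16553 plane z= [ 0.02395123 -0.05455406  0.07163483] at [0.55232745 0.21086872 0.07164793] res 0.0004122425658597967
slope along -0.05955224944199362 across 0.001826524447008298 smax 0.08411681064769101
17.8 [0.57251077 0.16627266 0.06466906] [-1.68422033e+00 -2.65116499e+00 -1.32261861e-03] 0.03945561338542886 [ 3.68444066 -8.86541038 -3.21459114] [-1.42365851 -0.62704926  0.01961204]
tip depth past door face 0.08843078169161808 along -0.002517532361144172
```

>>> {"fn": "arm_command", "kwargs": {
  "commands": [
    [[0,0,0],[-0.0006,0.0014,0],0.2],
    [[0,0,0],[-0.0006,0.0014,0],0.2]
  ]
}}

```text
t: 18.15
ee_pos: [0.5719, 0.1676, 0.0647]
orientation: [-1.684, -2.651, -0.001]
force: [4.4, -8.6, -2.9]
finger_gap: 0.0395
```

```bash
python3 view.py 18|grep -v lat
```

```text
w18 16250 plane z= [ 0.02499437 -0.05405839  0.07169003] at [0.55213079 0.21135733 0.07168574] res 0.0004154394882255885
slope along -0.05955314176121938 across 0.000671612040211746 smax 0.08269759186317927
18.15 [0.57192971 0.16758621 0.06466438] [-1.68420766e+00 -2.65122218e+00 -1.20456163e-03] 0.03948434348382477 [ 4.3626705  -8.58718185 -2.87431647] [-1.44439327 -0.62435086 -0.02639059]
tip depth past door face 0.08986677057408277 along -0.0024774069735892207
```

>>> {"fn": "arm_command", "kwargs": {
  "commands": [
    [[0,0,0],[0,0,0],0.2],
    [[0,0,0],[0,0,0],0.2],
    [[0,0,0],[0,0,0],0.2],
    [[0,0,0],[0,0,0],0.2]
  ]
}}

```text
t: 18.7
ee_pos: [0.5719, 0.1676, 0.0647]
orientation: [-1.684, -2.651, -0.001]
force: [3.6, -8.8, -2.8]
finger_gap: 0.0396
```

```bash
python3 view.py 19
```

```text
w19 16279 plane z= [ 0.02397329 -0.05464866  0.0716867 ] at [0.55210119 0.21133294 0.07171461] res 0.00041134287491813304
0.0 1324 z 0.0743 lat -0.0191..0.0184
0.02 2974 z 0.0732 lat -0.0192..0.0184
0.04 4250 z 0.0721 lat -0.0194..0.0182
0.06 4657 z 0.0710 lat -0.0194..0.0183
0.08 3074 z 0.0700 lat -0.0191..0.0180
slope along -0.05964714656760101 across 0.001847272299551631 smax 0.08266256864296927
18.7 [0.57193329 0.16760709 0.06466339] [-1.68423820e+00 -2.65109650e+00 -1.31323085e-03] 0.03961213611196497 [ 3.56395622 -8.81058431 -2.78029419] [-1.48015386 -0.5904706  -0.0207766 ]
tip depth past door face 0.08988409117437128 along -0.0024651891536514154
```

View pics/w19.png

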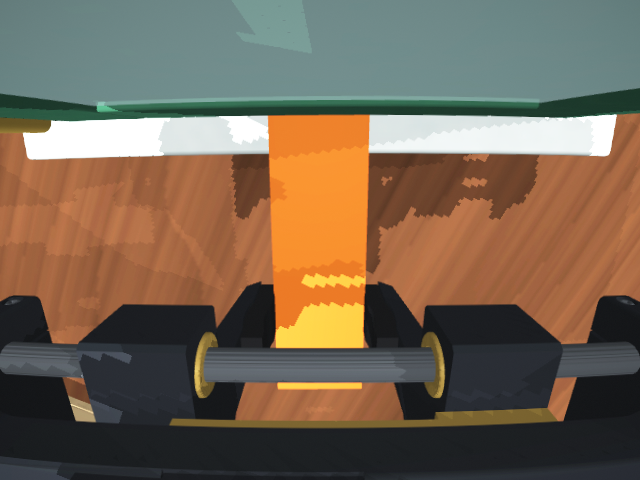

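View pics/d19.png

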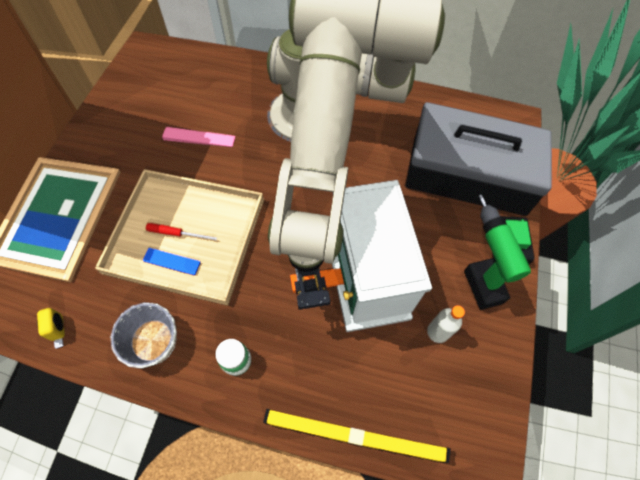

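The shim is under the middle of the shut door at columns 270–369, with the ledge running from about 25 to 613. The push is steady at about 9.5 N, the shim lies flat, and the other things haven't moved. Handing in.

```bash
python3 -c "
from rig import sign_off;print(sign_off())"
```

```text
the job is handed in; nothing more can be done
None
```

The orange shim is under the middle of the closed door, thin end first, and the arm is still holding it there with a 45 N grip. I handed the job in at about 18.7 s of the 64 s allowed.

- **Snugness:** The shim slid freely until about 78 mm under the door, then the push rose over roughly 10 mm. It levelled off at 9.5–9.6 N over the last two 1.5 mm steps, so I stopped there, at about 90 mm. After holding for 0.4 s the push was still about 9.5 N and the shim had not slipped in the grip.
- **Flat and square:** Its top slopes 0.0596 mm per mm against 0.060 for lying flat. It is in line with the cabinet to within about 0.2°.
- **Centring:** A check during insertion showed it about 2.5 mm off towards the knob, so I shifted it while it was still free. In the last image it is on the door's centre line to within about 1 mm.
- **Door and other things:** The door looks shut, and the tray items and other objects look untouched in the last side view.

**What disagreed:** From the camera I estimated a gap of about 6.6 mm, but first contact at 78 mm implies about 7.2 mm, so I went by the force. I did not measure the door's lift directly. I expect 0.1 mm or less, because I stopped within about 2 mm of where the force levelled off.

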